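Collect the round napkin rings on the skewer

ROBOT

A 6-joint arm with a two-finger parallel gripper is mounted at the origin on a cart in front of the work surface, level with it; the furniture and walls round the work are solid. World frame = base frame: x ahead of the robot, y to its left, z up, the work surface at z = 0. Lengths are in mm, angles in rad, forces in N, time in s.
With the tool pointing down it reaches from about 350 to 800 mm from the base axis. Payload 7.3 kg.
Tool frame: the origin (TCP) lies midway between the tips of the shut fingers; the grasp point (between the pads) lies 19 mm behind it; y points along the fingers, z is the direction in which the jaws open and shut, and the axes are right-handed (so a half turn about y gives the same grasp; the last joint's range is limited). The gripper opens to 85 mm and grips with 20 to 120 N. Pads are 22 mm wide; open, the fingers measure 114 mm over their backs; the gripper's body (76 mm by 85 mm) begins 54 mm behind the grasp point. The pads swing forward as they close: fully open they stand 13 mm farther back than shut.
Start: joints at [1.18, 0.342, 1.524, -0, 1.275, -0.146], TCP at [127.224, 509.371, 231.322] pointing down, gripper open.
Joint ranges: [-2.53, 2.53], [-0.77, 2.02], [0.04, 2.7], [-1, 4.14], [0.28, 2.66], [-3.11, 3.11]. Speed limits (rad/s): [2.57, 2.57, 3.14, 3.14, 3.14, 3.14].

INTERFACE

Orientations are given as a unit quaternion [w, x, y, z].
In Python, from workcell import ctrl, cams gives the robot as it stands. The module is installed in compiled form; this text tells all that it offers.
- The arm moves only by the shell command python3 -m jog 'ROWS' [FORCE]. ROWS is JSON, a list of rows, each a list of 5 numbers: the finger opening in cm, from 0 to 8.54, then the shift along the tool's x, y, z in cm, then the turn about the tool's y in rad. In form: [[gripper, tx, ty, tz, yaw], ...]. A call has 1 to 5 rows; each row shifts and turns the commanded pose from where the row before left it, along the tool's axes as they then stand; what a row does not reach is not made up. A row lasts 1/10 s, in which the tool goes at most 50 mm and 8.59 degrees, less where a joint would pass 70% of its speed; a pose out of reach is approached as far as the arm can. A call with a gripper value outside its range is refused whole. The fingers move at their own pace and stop on an object; FORCE is the grip in N (left out, the last holds). Time passes only in rows, so rows that do not move let the fingers close. It gives the time, the measured TCP pose, the force and the opening at its end, in the units of the state.
- ctrl.sense(): the state, without advancing time (a new reading comes with each control period).
- cams.read_camera(name): name is "scene" or "side" or "wrist"; returns a dict with "pixels" (384x512x3 uint8, red, green, blue), "z_map" (384x512 float32, mm along the optical axis (not along the pixel's ray), 0 where there is no reading), "fx", "fy", "cx", "cy" (pixels), "k1" (the pictures are not rectified: a ray, as slopes to the right and down, at radius r is drawn at 1 + k1 r^2 times it, then the intrinsics apply), "cam_to_world" (4x4, takes a point from camera to world coordinates). Camera axes: x right, y down, z forward; pixel columns grow to the right and rows downward; lengths in mm; the calibration is good to about 2 mm. A picture is of the moment at which its call begins.
- ctrl.job_done(): hands the job in, once; it reports no verdict.
The state is a dict: "time": time; "joint_positions": joint angles; "joint_velocities": joint speeds; "joint_efforts": joint torques, N m; "ee_pos": TCP position; "tool_rot": TCP orientation; "wrist_force": force on the tool from outside, world axes, zero at the start; "torque": the same for the moment, N m; "width": finger opening in mm.
Only numpy, scipy, OpenCV 4.12 (cv2) and the standard library are available. Lean on these libraries where they do the work, as an engineer would, in place of code of your own. Each camera call takes 0.05 s, during which the arm holds its last target. There are 200 camera calls.

TASK

Pick the skewer up by its wooden handle, run it through the two round napkin rings standing in their rack (not the square ones) and lift both off together on it. Then lay the skewer back in the two forks of its rest, just as it lay before, with both rings hanging on it between the forks; do not let a ring fall.

Things in the scene. Friction and masses are not known exactly. Their poses are not given: they have to be found in the camera images.
- skewer_grip (a point): loose skewer, 65 g, at first level in the rest. Point: grip centre on its axis; y along the shaft to the tip, z up. Along y: wooden handle, 18 mm wide, 24 mm high, -38 to 30 mm, overhanging the rest to the robot's right; collar to 34 mm; round 8 mm steel shaft; 12 mm ball tip ending at 183 mm. Balances at about 75 mm.
- rest_mid (a point): fixed rest: board 70 x 130 x 12 mm, V-forks of 5 mm wire 52.5 mm either side (along y) of the point, which is where the shaft's axis lies, 85 mm over the worktop; y to the skewer's tip, z up. V 36 mm wide, tips 13 mm above the point. Skewer home: grip centre 97.5 mm from the point, at -y. A ring on the shaft hangs to 42 mm below its axis.
- ring_a_center (a point): right-hand round wooden napkin ring, 22 g: outside 52 mm, hole 40 mm, 20 mm wide. Point: its centre, 60 mm over the worktop; y: axis of the hole, towards the other ring (robot's left). Thread it from the -y side, to 80 mm or so ahead of the grip centre. A like rack some 12 cm nearer or farther holds two square rings (46 mm), not wanted.
- ring_b_center (a point): left-hand round napkin ring, same size and axes, coaxial with the first, centres 31 mm apart. Point: its centre. Both stand upright in slots 9 mm deep of a fixed wooden rack (54 mm wide, 69 mm long along y, centred on the pair, 44 mm high), and lift straight up out of it. The way in along y is free.
There are look-alikes about, which are no part of the job. What is shaped like the part that bears ring_a_center but blue or red is not meant.

How it is judged:
By the outcome, as a careful person would: the job done as asked, in the order asked, and still so for the second after the job is handed in, with the robot touching nothing.
It also fails if it takes over 58 s, if anything falls off the work surface, if the arm or the gripper's body presses on something with over 40 N, if the wrist force passes 120 N, or if a joint passes its speed limit or range.

## Working session

There is one attempt and no reset: what is moved stays moved. The work goes in short steps, Python scripts to look and compute and a shell command to move; the robot and the scene stay as the last step left them, time stands still between calls to the robot, and variables do not carry over. Pictures are saved under pics/ and viewed, about 8 in all and at most 12, crops included, and the job is handed in when it is done.

```bash
mkdir -p pics
cat > h.py <<'E'
import numpy as np, cv2
from workcell import ctrl, cams
def get(n):
    c=cams.read_camera(n); np.savez(f'{n}.npz',**c); return c
def load(n): return dict(np.load(f'{n}.npz'))
def cloud(c):
    h,w=c['z_map'].shape
    u,v=np.meshgrid(np.arange(w),np.arange(h))
    K=np.array([[c['fx'],0,c['cx']],[0,c['fy'],c['cy']],[0,0,1]],float)
    p=cv2.undistortPoints(np.stack([u,v],-1).reshape(-1,1,2).astype(np.float64),K,np.array([float(c['k1']),0,0,0])).reshape(h,w,2)
    z=c['z_map'][...,None]; P=np.concatenate([p*z,z],-1)
    T=c['cam_to_world']; W=P@T[:3,:3].T+T[:3,3]; W[c['z_map']==0]=np.nan
    return W
E
python3 - <<'E'
from h import *
ims=[]
for n in('scene','side'):
    c=get(n); ims.append(c['pixels']); print(n,c['cam_to_world'].round(2).tolist(),c['fx'],c['k1'])
    cv2.imwrite(f'pics/{n}0.png',cv2.resize(c['pixels'][...,::-1],(800,600),interpolation=cv2.INTER_CUBIC))
s=ctrl.sense(); print(s)
E
```

```text
scene [[0.88, -0.35, 0.31, 227.79], [-0.47, -0.64, 0.6, -416.17], [-0.01, -0.68, -0.73, 731.6], [0.0, 0.0, 0.0, 1.0]] 346.52602929623237 -0.04296270591120102
side [[-1.0, 0.03, -0.09, 569.7], [0.1, 0.42, -0.9, 888.06], [0.01, -0.91, -0.42, 457.97], [0.0, 0.0, 0.0, 1.0]] 350.3334649451305 -0.012431319579975243
{'time': 0.1, 'joint_positions': array([ 1.17997475e+00,  3.42643439e-01,  1.52490164e+00, -1.00480139e-05,
        1.27538231e+00, -1.45996127e-01]), 'joint_velocities': array([ 0.00065177,  0.00042244, -0.00184494, -0.00048629, -0.00141504,
       -0.00096168]), 'joint_efforts': array([ 2.03220050e-03, -4.34449267e+01, -2.46486712e+01, -1.45731638e-04,
        4.71091378e-03,  3.49452682e-05]), 'ee_pos': array([127.10048003, 509.02891382, 230.7073647 ]), 'tool_rot': array([-0.70135951,  0.70227132, -0.08646367,  0.08621993]), 'wrist_force': array([-0.19572166,  0.26621261,  0.25815695]), 'torque': array([-0.03030812,  0.00982169,  0.01784602]), 'width': 85.37618660329089}
```

View pics/scene0.png

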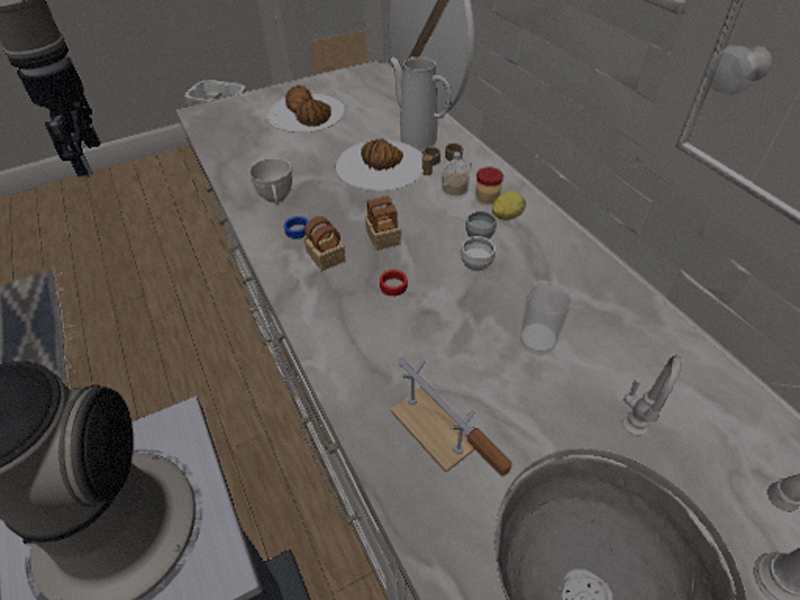

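View pics/side0.png

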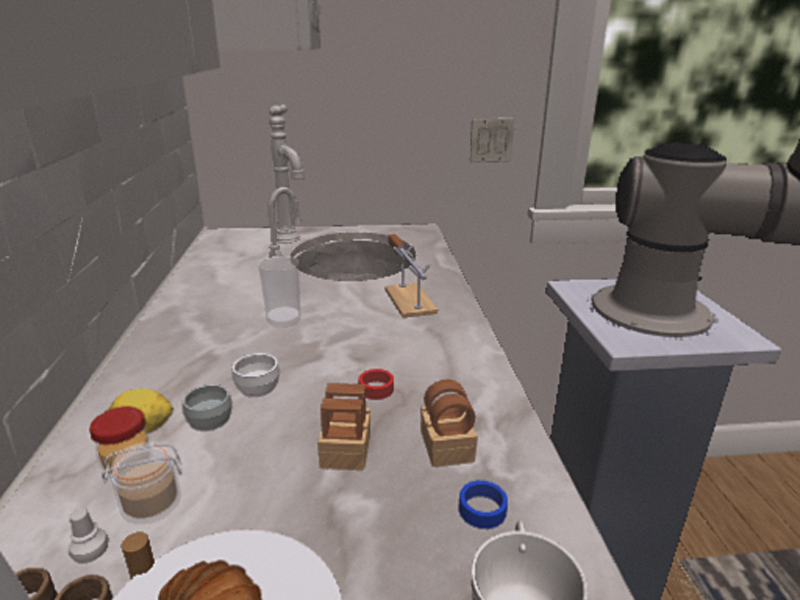

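Scene view (800×600): the skewer lies in its rest at about (400–510, 360–470), handle at (490,452). The round rings' rack is at (323,242) and the square one at (383,222). Blue and red decoys are at (297,227) and (393,282). The side view agrees, with the round rack at (448,425).

```bash
cat > m.py <<'E'
from h import *
def rect(P,lab):
    r=cv2.minAreaRect(P[:,:2].astype(np.float32)); print(lab,len(P),'c',np.round(r[0],1),'sz',np.round(r[1],1),'ang',round(r[2],1),'z',np.percentile(P[:,2],[2,50,98]).round(1))
for n in('scene','side'):
    c=load(n); W=cloud(c); hsv=cv2.cvtColor(c['pixels'],cv2.COLOR_RGB2HSV)
    h,s,v=[hsv[...,i].astype(int) for i in range(3)]
    wood=(h>4)&(h<25)&(s>70)&np.isfinite(W[...,2])&(W[...,2]>5)&(W[...,2]<120)
    k,lab,st,ce=cv2.connectedComponentsWithStats(wood.astype(np.uint8),connectivity=8)
    for i in range(1,k):
        if st[i,4]<40: continue
        P=W[lab==i]; print(n,'comp',i,st[i],P.mean(0).round(0),'hue',np.median(h[lab==i]),'s',np.median(s[lab==i]),'v',np.median(v[lab==i]))
        for lo,hi in((8,16),(40,48),(48,95)):
            m=(P[:,2]>lo)&(P[:,2]<hi)
            if m.sum()>15: rect(P[m],f'   z{lo}-{hi}')
E
python3 m.py
```

```text
scene comp 1 [183  55  29  25 450] [618. 863.  48.] hue 13.0 s 142.0 v 75.0
   z40-48 94 c [617.8 880.4] sz [ 78.8 136.4] ang 12.7 z [40.3 44.3 47.8]
   z48-95 237 c [621.8 882.8] sz [ 72.5 136.9] ang 8.3 z [48.5 57.6 68.6]
scene comp 2 [231  89  27  20 368] [682. 562.  50.] hue 14.0 s 141.5 v 77.0
   z40-48 62 c [681.7 564. ] sz [42.5 95.9] ang 54.8 z [40.5 43.8 47.8]
   z48-95 219 c [681.8 570.6] sz [54.4 90.7] ang 48.2 z [48.4 59.1 72.2]
scene comp 3 [285  92  11  10  54] [860. 539.  20.] hue 13.0 s 86.5 v 53.5
   z8-16 17 c [856.7 538.8] sz [45.1 21.5] ang 34.6 z [ 9.7 13.8 15.9]
scene comp 4 [270  95  11  17 125] [789. 524.  25.] hue 15.0 s 97.0 v 60.0
   z8-16 26 c [796.5 527.1] sz [85.5 29.1] ang 54.3 z [ 8.3 12.3 15.9]
   z40-48 18 c [772.5 504.7] sz [15.2 19.5] ang 39.9 z [41.  43.5 46.1]
scene comp 8 [305 116  21  24 228] [822. 319.  39.] hue 18.0 s 114.0 v 112.0
   z40-48 59 c [828.5 315. ] sz [94.3 38. ] ang 88.3 z [40.2 44.1 47.8]
   z48-95 57 c [831.7 314.8] sz [37.3 89.2] ang 0.3 z [48.2 51.8 60.9]
scene comp 11 [234 125  23  35 566] [575. 339.  52.] hue 13.0 s 116.0 v
[... 2144 characters left out ...]
] ang 23.4 z [40.2 43.8 46.9]
side comp 23 [ 79 322  21   9  55] [797. 447.  19.] hue 13.0 s 73.0 v 101.0
   z8-16 17 c [791.  447.5] sz [22.9  4.4] ang 6.1 z [13.2 14.4 15.8]
side comp 31 [ 78 340  20  30 401] [772. 513.  35.] hue 14.0 s 127.0 v 79.0
   z40-48 184 c [774.  508.7] sz [21.8 22.8] ang 71.2 z [40.6 43.9 45.5]
side comp 32 [ 102  359   65   25 1201] [690. 574.  63.] hue 12.0 s 165.0 v 111.0
   z40-48 46 c [693.8 558.7] sz [32.5 85. ] ang 85.1 z [41.3 45.7 47.9]
   z48-95 1155 c [692.1 569.5] sz [74.7 51.5] ang 11.5 z [50.2 65.  72.8]
side comp 33 [ 11 364  60  20 730] [832. 532.  21.] hue 12.0 s 101.0 v 62.0
   z8-16 145 c [831.8 533. ] sz [15.7 87.3] ang 77.3 z [ 8.2 12.2 15.6]
```

```bash
cat >> h.py <<'E'
from scipy.spatial.transform import Rotation as Ro
def R():
    s=ctrl.sense(); q=np.array(s['tool_rot']); return s, Ro.from_quat(q[[1,2,3,0]]).as_matrix()
def plan(tgt,zdir_deg):
    "tool shift (cm, current axes) to world target TCP; turn for tool z heading (mod 180)"
    s,M=R(); d=M.T@(np.array(tgt)-s['ee_pos'])/10
    z=np.array([np.cos(np.radians(zdir_deg)),np.sin(np.radians(zdir_deg)),0])
    best=min((np.arctan2(k*z@M[:,0],k*z@M[:,2]) for k in(1,-1)),key=abs)
    print('t',s['time'],'ee',np.round(s['ee_pos'],1),'w',round(s['width'],1),'F',np.round(s['wrist_force'],1),'q',np.round(s['joint_positions'],2))
    print('M cols x,y,z',M.T.round(3).tolist()); print('shift cm',d.round(2),'turn',best.round(3))
E
python3 -c "
from h import *
plan([469,-168,190],10.5)"
```

```text
t 0.1 ee [127.1 509.  230.7] w 85.4 F [-0.2  0.3  0.3] q [ 1.18  0.34  1.52 -0.    1.28 -0.15]
M cols x,y,z [[0.97, -0.242, -0.0], [-0.0, -0.001, -1.0], [0.242, 0.97, -0.001]]
shift cm [ 49.58   4.14 -57.39] turn 1.143
```

```bash
python3 -m jog '[[8.5,4,0,0,0],[8.5,4,0,0,0],[8.5,4,0,0,0],[8.5,4,0,0,0],[8.5,4,0,0,0]]' && python3 -m jog '[[6,2,0,-4,0],[6,2,0,-4,0],[6,2,0,-4,0],[6,2,0,-4,0],[6,2,0,-4,0]]' && python3 -m jog '[[6,2,0,-4,0],[6,2,0,-4,0],[6,2,0,-4,0],[6,2,0,-4,0],[6,2,0,-4,0]]' && python3 -m jog '[[6,2,0,-4,0],[6,2,0,-4,0],[6,2,0,-4,0],[6,2,0,-4,0],[6,0,0,0,0]]'
python3 -m jog '[[6,0,0,0,0.14],[6,0,0,0,0.14],[6,0,0,0,0.14],[6,0,0,0,0.14],[6,0,0,0,0.14]]' && python3 -m jog '[[6,0,0,0,0.14],[6,0,0,0,0.14],[6,0,0,0,0.16],[6,0,0,0,0],[6,0,0,0,0]]'
python3 -c "
from h import *
plan([469,-168,190],10.5)"
```

```text
time: 0.6
ee_pos: [322.6, 460.2, 230.9]
tool_rot: [-0.702, 0.702, -0.086, 0.086]
wrist_force: [0.5, 0.6, 0.5]
width: 85.0
time: 1.1
ee_pos: [369.7, 240.9, 231.1]
tool_rot: [-0.702, 0.702, -0.086, 0.086]
wrist_force: [0.4, -0.3, 0.3]
width: 59.7
time: 1.6
ee_pos: [418.2, 22.6, 231.2]
tool_rot: [0.702, -0.702, 0.086, -0.086]
wrist_force: [0.1, 0.1, -0.0]
width: 60.1
time: 2.1
ee_pos: [457.8, -154.9, 230.7]
tool_rot: [-0.701, 0.702, -0.088, 0.088]
wrist_force: [-0.3, 0.4, -0.1]
width: 60.2
time: 2.6
ee_pos: [456.8, -149.4, 231.0]
tool_rot: [0.629, -0.629, 0.324, -0.323]
wrist_force: [0.3, -0.6, -0.6]
width: 59.9
time: 3.1
ee_pos: [457.0, -149.7, 231.1]
tool_rot: [0.548, -0.547, 0.448, -0.447]
wrist_force: [0.1, 0.3, -0.2]
width: 59.9
t 3.1 ee [ 457.  -149.7  231.1] w 59.9 F [ 0.1  0.3 -0.2] q [-0.48  0.26  1.64  0.    1.24 -0.68]
M cols x,y,z [[0.199, -0.98, -0.001], [-0.0, 0.0, -1.0], [0.98, 0.199, -0.0]]
shift cm [2.03 4.11 0.81] turn 0.017
```

```bash
python3 -m jog '[[6,2,1,0.8,0.02],[6,0,0,0,0],[6,0,0,0,0]]'
python3 - <<'E'
from h import *
c=get('wrist'); W=cloud(c); print(c['cam_to_world'].round(2).tolist())
hsv=cv2.cvtColor(c['pixels'],cv2.COLOR_RGB2HSV); h,s,v=[hsv[...,i].astype(int) for i in range(3)]
print(c['z_map'].min(),np.nanpercentile(W[...,2],[1,50,99]))
for n in('wrist','scene'):
    if n=='scene': c=get('scene');W=cloud(c);hsv=cv2.cvtColor(c['pixels'],cv2.COLOR_RGB2HSV);h,s,v=[hsv[...,i].astype(int) for i in range(3)]
    near=(abs(W[...,0]-460)<90)&(abs(W[...,1]+100)<150)
    m=(h>4)&(h<25)&(s>70)&near
    for lo,hi in((8,16),(70,100)):
        P=W[m&(W[...,2]>lo)&(W[...,2]<hi)]
        if len(P)>20:
            r=cv2.minAreaRect(P[:,:2].astype(np.float32)); print(n,lo,len(P),r,np.percentile(P[:,2],[2,50,98]))
    P=W[near&~m&(W[...,2]>80)&(W[...,2]<93)]
    if len(P)>20: print(n,'shaft',len(P),cv2.fitLine(P[:,:2].astype(np.float32),cv2.DIST_HUBER,0,.01,.01).ravel(),np.percentile(P[:,2],[2,50,98]),P[:,1].min(),P[:,1].max())
c=load('wrist');cv2.imwrite('pics/w1.png',c['pixels'][...,::-1])
E
```

```text
time: 3.4
ee_pos: [468.6, -168.0, 221.0]
tool_rot: [-0.542, 0.542, -0.454, 0.453]
wrist_force: [0.2, 0.2, 0.2]
width: 59.9
[[0.98, 0.17, 0.04, 457.65], [0.18, -0.95, -0.25, -103.93], [-0.0, 0.26, -0.97, 364.49], [0.0, 0.0, 0.0, 1.0]]
0.0 [-9.15233949e+02  9.03169625e-01  3.21821382e+02]
wrist 8 5427 ((454.5771789550781, -73.01616668701172), (69.24221801757812, 127.87335968017578), 10.395276069641113) [11.04625772 12.80620624 14.42106297]
wrist 70 1147 ((471.2539367675781, -165.39407348632812), (19.068662643432617, 87.54161834716797), 10.110614776611328) [92.58031058 96.79584104 98.41455007]
wrist shaft 1651 [ 1.7759773e-01 -9.8410314e-01  4.5471088e+02 -7.3673576e+01] [84.48529489 88.93835924 92.57638903] -190.93930235651663 -9.586238183592371
scene 8 1190 ((448.7298583984375, -74.45704650878906), (62.32247543334961, 129.74298095703125), 10.36296558380127) [ 9.04808507 12.19182652 14.6676346 ]
scene 70 354 ((470.8766784667969, -177.6233367919922), (16.782560348510742, 67.65152740478516), 10.374785423278809) [79.57469792 94.97575484 97.84756116]
scene shaft 303 [ 1.8357673e-01 -9.8300540e-01  4.5193396e+02 -7.3671425e+01] [83.10944279 88.37866451 92.35194294] -210.8343793951324 6.779269925616234
```

View pics/w1.png

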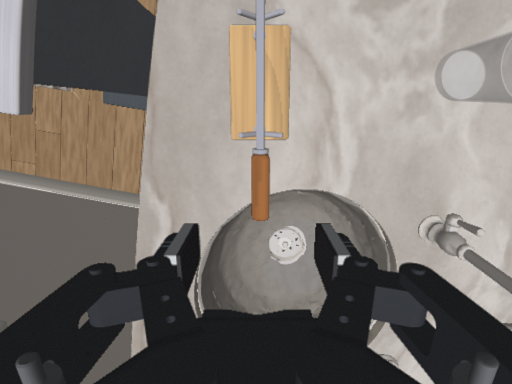

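The wrist view shows the handle at (260,185), straight ahead of the open jaws, with the sink below and the way down free. Next I descend and grip.

```bash
python3 -m jog '[[6,0.3,3.5,0.2,0],[6,0,3.5,0,0],[6,0,3,0,0],[6,0,3,0,0],[6,0,1.5,0,0]]' 80 && python3 -m jog '[[6,0,1.1,0,0],[6,0,0,0,0],[1,0,0,0,0],[1,0,0,0,0],[1,0,0,0,0]]' 80 && python3 -m jog '[[1,0,0,0,0],[1,0,0,0,0],[1,0,0,0,0]]'
python3 - <<'E'
from h import *
plan([471,-171,65],10.4)
a=[get(n)['pixels'][...,::-1] for n in('wrist','scene')]
b=cv2.resize(a[1][220:320,220:353],(512,384),interpolation=cv2.INTER_CUBIC)
cv2.imwrite('pics/g.png',cv2.resize(np.hstack([a[0],b]),(800,300)))
E
```

```text
time: 4.0
ee_pos: [470.2, -169.9, 74.4]
tool_rot: [-0.542, 0.542, -0.455, 0.453]
wrist_force: [0.0, -0.1, -0.4]
width: 59.8
time: 4.5
ee_pos: [472.0, -171.1, 66.2]
tool_rot: [0.542, -0.542, 0.453, -0.455]
wrist_force: [0.7, 0.8, 1.5]
width: 17.2
time: 4.8
ee_pos: [472.1, -171.2, 65.9]
tool_rot: [0.542, -0.542, 0.454, -0.455]
wrist_force: [1.5, 0.6, 5.1]
width: 16.9
t 4.8 ee [ 472.1 -171.2   65.9] w 16.9 F [1.5 0.6 5.1] q [-0.5   0.5   1.8   0.    0.84 -0.68]
M cols x,y,z [[0.175, -0.985, 0.001], [0.002, -0.001, -1.0], [0.985, 0.175, 0.002]]
shift cm [-0.03  0.09 -0.1 ] turn -0.006
```

View pics/g.png

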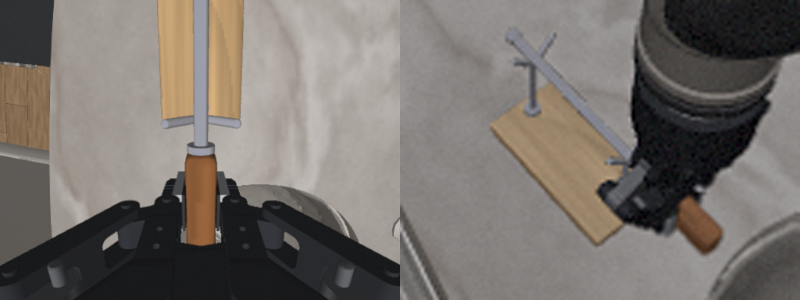

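Gripped squarely: width 17 mm, axis along the jaws, skewer still in the forks. I take this as the home pose, TCP (472.1, -171.2, 65.9), then lift and carry to the staging point.

```bash
python3 -m jog '[[1,0,-1,0,0],[1,0,-2,0,0],[1,0,-2,0,0],[1,0,-2,0,0],[1,0,-1,0,0]]' && python3 -m jog '[[1,-1,0,0,0.06],[1,-2.5,0,0.2,0.05],[1,-3,0,0.2,0],[1,-3,0,0.2,0],[1,-3,0,0.2,0]]' && python3 -m jog '[[1,-3,0,0.2,0],[1,-3,0,0.2,0],[1,-3,0,0.2,0],[1,-3,0,0.2,0],[1,-2,1,0.2,0]]' && python3 -m jog '[[1,-1,1,0,0],[1,0,0.6,0,0],[1,0,0,0,0],[1,0,0,0,0]]'
cat > t.py <<'E'
from h import *
s,M=R(); ee=s['ee_pos']
d=-M[:,0]; d=d/np.linalg.norm(d); lat=M[:,2]
C=np.array([455.5,355,60])
for n in('wrist','scene','side'):
    c=get(n); W=cloud(c); hsv=cv2.cvtColor(c['pixels'],cv2.COLOR_RGB2HSV); h,sa,v=[hsv[...,i].astype(int) for i in range(3)]
    Q=W-(ee-19*M[:,1]); y=Q@d; x=Q@lat; z=Q[...,2]
    m=(y>50)&(y<200)&(abs(x)<20)&(abs(z)<25)
    if m.sum()>20:
        P=np.stack([x[m],z[m],y[m]],-1)
        for lo,hi in((60,115),(115,165),(172,185)):
            q=P[(P[:,2]>lo)&(P[:,2]<hi)]
            if len(q)>5: print(n,'shaft y',lo,hi,len(q),'lat',np.median(q[:,0]).round(1),'top dz',np.percentile(q[:,1],[50,90]).round(1),'maxy',P[:,2].max().round(1))
    wood=(h>4)&(h<25)&(sa>60)
    near=wood&(abs(W[...,0]-C[0])<60)&(abs(W[...,1]-C[1])<60)
    for lo,hi in((40,47),(50,90)):
        P=W[near&(W[...,2]>lo)&(W[...,2]<hi)]
        if len(P)>30: print(n,'z',lo,hi,len(P),cv2.minAreaRect(P[:,:2].astype(np.float32)),np.percentile(P[:,2],[50,98]).round(1))
print('axis start world',(ee-19*M[:,1]).round(1),'dir',d.round(3))
plan([473,107,43],4)
E
python3 t.py
python3 - <<'E'
from h import *
cv2.imwrite('pics/w3.png',load('wrist')['pixels'][...,::-1])
E
```

```text
time: 5.4
ee_pos: [471.6, -171.2, 147.0]
tool_rot: [0.542, -0.542, 0.454, -0.455]
wrist_force: [0.1, 0.5, -0.4]
width: 16.8
time: 5.9
ee_pos: [468.1, -44.7, 145.0]
tool_rot: [-0.516, 0.516, -0.484, 0.483]
wrist_force: [0.5, 0.4, -0.8]
width: 17.0
time: 6.4
ee_pos: [469.6, 96.3, 135.9]
tool_rot: [0.517, -0.516, 0.483, -0.483]
wrist_force: [0.4, -0.2, -0.6]
width: 17.1
time: 6.8
ee_pos: [468.9, 103.6, 119.2]
tool_rot: [-0.516, 0.516, -0.484, 0.483]
wrist_force: [-0.1, 0.3, -0.1]
width: 17.1
wrist shaft y 60 115 2438 lat 0.5 top dz [3.5 4.7] maxy 107.1
scene shaft y 60 115 22 lat -3.3 top dz [3.9 5.4] maxy 177.6
scene shaft y 115 165 41 lat -2.5 top dz [4.1 6.2] maxy 177.6
scene shaft y 172 185 12 lat -2.8 top dz [4.5 8. ] maxy 177.6
scene z 40 47 144 ((453.61688232421875, 352.6607666015625), (51.083251953125, 66.48822784423828), 5.341621398925781) [43.5 46.7]
scene z 50 90 232 ((454.7420654296875, 354.578125), (50.8389892578125, 52.17007827758789), 4.5164289474487305) [80.7 88.6]
side shaft y 60 115 39 lat 1.7 top dz [3.  3.7] maxy 183.5
side shaft y 115 165 48 lat 1.2 top dz [2.9 4.1] maxy 183.5
side shaft y 172 185 29 lat 0.7 top dz [2.3 5.6] maxy 183.5
side z 40 47 375 ((455.9331359863281, 357.0635070800781), (53.43296813964844, 68.79010772705078), 3.4419960975646973) [42.8 46.8]
side z 50 90 575 ((457.1036682128906, 355.83673095703125), (50.22414779663086, 53.9246826171875), 3.977494716644287) [79.3 86.5]
axis start world [468.9 103.6 138.2] dir [-0.065  0.998 -0.   ]
t 6.95 ee [469.3 103.8 119.6] w 16.6 F [-0.4 -0.3 -0.5] q [ 0.06  0.39  1.8  -0.    0.95 -0.01]
M cols x,y,z [[0.065, -0.998, 0.0], [0.001, 0.0, -1.0], [0.998, 0.065, 0.001]]
shift cm [-0.3   7.66  0.39] turn -0.005
```

View pics/w3.png

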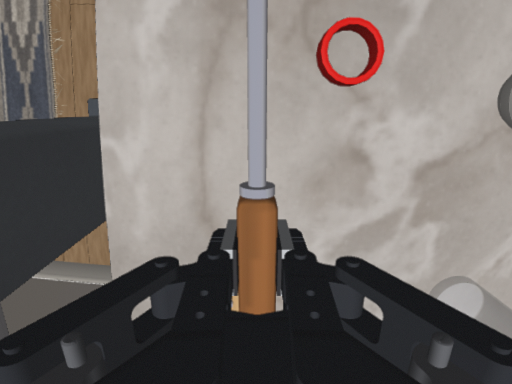

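The skewer is level and straight in the jaws; the scene and side cameras are off by about -2.7 and +1 mm in x. The red decoy ring is well to the side. Next I lower to ring height and go up to the first ring.

```bash
python3 -m jog '[[1,0,1.5,0.3,-0.01],[1,0,2,0.3,0],[1,0,2,0,0],[1,0,1.6,0,0],[1,0,0.5,0,0]]' && python3 -m jog '[[1,-1,0,0,0],[1,-1,0,0,0],[1,-1,0,0,0],[1,0,0,0,0],[1,0,0,0,0]]' && python3 t.py
python3 - <<'E'
from h import *
a=load('scene')['pixels'][110:200,170:290,::-1]; b=load('side')['pixels'][220:320,240:373,::-1]
cv2.imwrite('pics/i1.png',np.hstack([cv2.resize(a,(400,300),interpolation=2),cv2.resize(b,(400,300),interpolation=2)]))
E
```

```text
time: 7.45
ee_pos: [474.2, 104.5, 42.2]
tool_rot: [-0.518, 0.519, -0.481, 0.48]
wrist_force: [-0.3, -0.1, -0.6]
width: 17.1
time: 7.95
ee_pos: [472.7, 135.5, 43.7]
tool_rot: [0.519, -0.519, 0.48, -0.48]
wrist_force: [-0.4, -0.5, -0.2]
width: 17.0
wrist shaft y 60 115 2437 lat 0.5 top dz [3.6 4.7] maxy 107.8
scene shaft y 60 115 19 lat -3.2 top dz [3.1 5.2] maxy 200.0
scene shaft y 115 165 35 lat -1.9 top dz [4.  5.3] maxy 200.0
scene shaft y 172 185 11 lat -3.1 top dz [3.2 6.7] maxy 200.0
scene z 40 47 126 ((454.210205078125, 353.51251220703125), (52.73611068725586, 69.05413818359375), 4.57847261428833) [43.5 46.6]
scene z 50 90 238 ((454.4528503417969, 345.4078369140625), (50.5722541809082, 67.30575561523438), 6.282982349395752) [80.2 89. ]
side shaft y 60 115 50 lat 1.0 top dz [2.2 3.8] maxy 199.9
side shaft y 115 165 51 lat 0.7 top dz [2.8 3.8] maxy 199.9
side z 40 47 373 ((456.137939453125, 357.12408447265625), (53.20096206665039, 70.09526062011719), 3.75984787940979) [42.9 46.6]
side z 50 90 574 ((456.9616394042969, 356.8472900390625), (50.60416030883789, 52.5150032043457), 4.505216598510742) [79.2 86.4]
axis start world [472.7 135.5  62.7] dir [-0.077  0.997  0.   ]
t 8.1 ee [472.7 134.8  43.5] w 16.8 F [ 0.1  0.7 -0.4] q [ 0.12  0.52  1.84 -0.    0.77  0.05]
M cols x,y,z [[0.076, -0.997, -0.0], [0.0, 0.0, -1.0], [0.997, 0.076, 0.0]]
shift cm [ 2.77  0.05 -0.18] turn 0.006
```

View pics/i1.png

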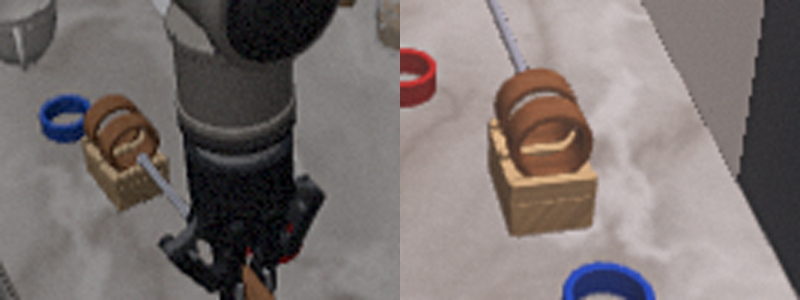

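The tip is at the mouth of the first ring, seen inside its hole at (140,155) of the left crop. The extended axis passes within about 1 mm of both ring centres, so I thread.

```bash
python3 -m jog '[[1,-1,0,0,0],[1,-1.5,0,0,0],[1,-1.5,0,0,0],[1,-1.5,0,0,0],[1,-1.5,0,0,0]]' && python3 -m jog '[[1,-1.5,0,0,0],[1,-1.5,0,0,0],[1,-1.5,0,0,0],[1,-1,0,0,0],[1,0,0,0,0]]' && python3 t.py | tail -6
python3 - <<'E'
from h import *
a=load('wrist')['pixels'][:,:,::-1]; b=load('side')['pixels'][220:320,240:373,::-1]
cv2.imwrite('pics/i2.png',np.hstack([cv2.resize(a,(400,300),interpolation=2),cv2.resize(b,(400,300),interpolation=2)]))
E
```

```text
time: 8.6
ee_pos: [467.2, 205.8, 43.3]
tool_rot: [0.519, -0.519, 0.481, -0.481]
wrist_force: [-0.1, 0.4, 0.0]
width: 16.9
time: 9.1
ee_pos: [463.0, 260.9, 43.3]
tool_rot: [0.519, -0.519, 0.48, -0.48]
wrist_force: [-0.6, -0.0, 0.6]
width: 16.9
side z 40 47 257 ((455.75384521484375, 358.5914306640625), (53.866275787353516, 68.82917785644531), 3.6880362033843994) [42.8 46.5]
side z 50 90 574 ((456.3341979980469, 369.2200622558594), (50.090030670166016, 79.34419250488281), 6.872429370880127) [79.1 86.5]
axis start world [463.  260.8  62.3] dir [-0.078  0.997  0.   ]
t 9.25 ee [463.1 259.2  43.2] w 16.7 F [-0.  -0.6 -0.4] q [ 0.37  0.58  1.73 -0.    0.83  0.29]
M cols x,y,z [[0.076, -0.997, 0.0], [-0.0, -0.0, -1.0], [0.997, 0.076, -0.0]]
shift cm [15.25  0.02 -0.16] turn 0.006
```

View pics/i2.png

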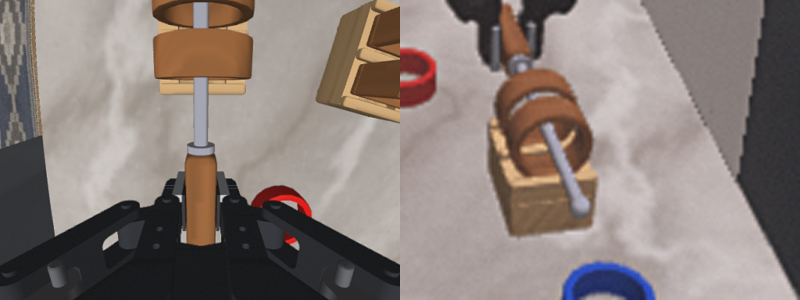

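Both rings are threaded, with the ball tip out beyond ring b in the right crop at (580,205). Now I lift slowly.

```bash
python3 -m jog '[[1,0,-0.5,0,0],[1,0,-0.6,0,0],[1,0,-0.5,0,0],[1,0,-0.5,0,0],[1,0,-0.5,0,0]]' && python3 -m jog '[[1,0,-0.7,0,0],[1,0,-1,0,0],[1,0,-1,0,0],[1,0,-1,0,0],[1,0,-1,0,0]]' && python3 -m jog '[[1,0,-1,0,0],[1,0,-1,0,0],[1,0,-1,0,0],[1,0,-0.5,0,0],[1,0,0,0,0]]'
cat > r.py <<'E'
from h import *
# rings along shaft, via wrist + scene + side
s,M=R(); ee=s['ee_pos']; d=-M[:,0]
for n in('wrist','scene','side'):
    c=get(n); W=cloud(c); hsv=cv2.cvtColor(c['pixels'],cv2.COLOR_RGB2HSV); h,sa=hsv[...,0].astype(int),hsv[...,1].astype(int)
    Q=W-(ee-19*M[:,1]); y=Q@d; x=Q@M[:,2]; z=Q[...,2]
    m=(h>4)&(h<25)&(sa>60)&(y>40)&(y<200)&(abs(x)<40)&(z>-60)&(z<30)
    print(n,m.sum(),np.histogram(y[m],np.arange(40,161,5))[0].tolist(),np.percentile(z[m],[1,99]).round(1) if m.any() else '')
    k=(y>50)&(y<190)&(abs(x)<8)&(abs(z)<25)&(sa<60)
    if k.any():
        print('  shaft z slope',np.polyfit(y[k],z[k],1).round(3))
plan([472.1,-171.2,160],10.4)
E
python3 r.py
python3 - <<'E'
from h import *
a=load('wrist')['pixels'][:,:,::-1]; b=load('side')['pixels'][180:300,240:400,::-1]
cv2.imwrite('pics/i3.png',np.hstack([cv2.resize(a,(400,300),interpolation=2),cv2.resize(b,(400,300),interpolation=2)]))
E
```

```text
time: 9.75
ee_pos: [463.2, 259.4, 69.9]
tool_rot: [0.519, -0.518, 0.481, -0.481]
wrist_force: [0.5, -0.3, -0.4]
width: 16.8
time: 10.25
ee_pos: [463.2, 259.5, 117.4]
tool_rot: [0.519, -0.518, 0.481, -0.481]
wrist_force: [0.8, -0.6, -0.7]
width: 16.6
time: 10.75
ee_pos: [463.5, 259.7, 152.2]
tool_rot: [0.519, -0.518, 0.48, -0.481]
wrist_force: [0.6, -0.5, -0.2]
width: 17.2
wrist 9724 [0, 0, 0, 0, 5, 12, 1473, 1472, 1502, 1517, 113, 0, 2379, 1003, 248, 0, 0, 0, 0, 0, 0, 0, 0, 0] [-36.   10.1]
  shaft z slope [0.007 2.912]
scene 89 [0, 0, 0, 0, 0, 1, 30, 9, 9, 2, 1, 0, 8, 6, 11, 11, 1, 0, 0, 0, 0, 0, 0, 0] [-38.2  10.5]
  shaft z slope [0.003 1.99 ]
side 796 [0, 0, 0, 1, 0, 0, 28, 52, 56, 100, 100, 0, 30, 67, 79, 84, 196, 0, 0, 1, 0, 1, 0, 0] [-41.1   7.8]
  shaft z slope [-0.004  1.725]
t 10.9 ee [462.8 259.4 150.9] w 16.8 F [-0.5  0.5 -1.6] q [0.37 0.43 1.63 0.   1.09 0.29]
M cols x,y,z [[0.076, -0.997, 0.0], [-0.001, -0.0, -1.0], [0.997, 0.076, -0.001]]
shift cm [43.   -0.9  -2.35] turn -0.105
```

View pics/i3.png

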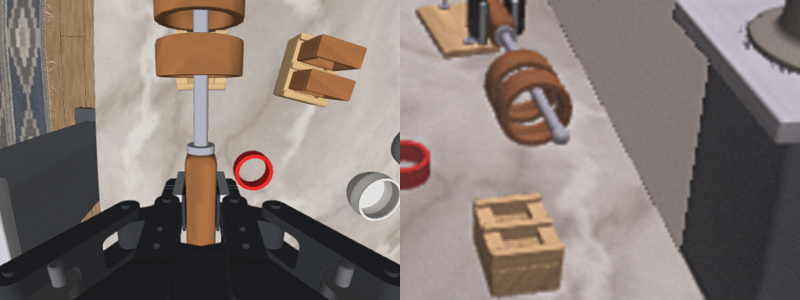

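Both rings hang on the shaft, ring a at 70–91 mm and ring b at 101–122 mm, so they will fit between the forks (45 and 150 mm). The rack is empty. I carry back gently.

```bash
python3 -m jog '[[1,0.5,-0.2,0,0],[1,1,-0.2,-0.1,0],[1,1.5,-0.2,-0.1,0],[1,2,-0.2,-0.1,0],[1,2.2,0,-0.1,0]]' && python3 -m jog '[[1,2.2,0,-0.1,0],[1,2.2,0,-0.1,0],[1,2.2,0,-0.1,0],[1,2.2,0,-0.1,0],[1,2.2,0,-0.1,0]]' && python3 -m jog '[[1,2.2,0,-0.1,0],[1,2.2,0,-0.1,0],[1,2.2,0,-0.1,0],[1,2.2,0,-0.1,0],[1,2.2,0,-0.1,0]]' && python3 -m jog '[[1,2.2,0,-0.1,0],[1,2.2,0,-0.1,-0.01],[1,2.2,0,-0.1,-0.02],[1,2,0,-0.1,-0.02],[1,1.7,0,-0.1,-0.02]]' && python3 -m jog '[[1,1.2,0,-0.1,-0.02],[1,0.8,0,-0.1,-0.015],[1,0.4,0,-0.1,0],[1,0,0,0,0],[1,0,0,0,0]]' && python3 r.py
```

```text
time: 11.4
ee_pos: [464.6, 185.8, 159.7]
tool_rot: [0.519, -0.519, 0.48, -0.481]
wrist_force: [0.8, -0.0, -0.5]
width: 17.2
time: 11.9
ee_pos: [467.6, 75.3, 159.5]
tool_rot: [0.518, -0.518, 0.481, -0.481]
wrist_force: [0.2, -0.2, -0.3]
width: 16.8
time: 12.4
ee_pos: [470.8, -34.7, 159.5]
tool_rot: [0.518, -0.518, 0.481, -0.481]
wrist_force: [0.2, 1.0, -1.6]
width: 16.7
time: 12.9
ee_pos: [475.1, -137.8, 159.5]
tool_rot: [-0.535, 0.535, -0.462, 0.462]
wrist_force: [-0.3, -0.1, -1.0]
width: 16.6
time: 13.4
ee_pos: [476.4, -159.6, 159.3]
tool_rot: [0.543, -0.543, 0.453, -0.453]
wrist_force: [0.3, 0.1, -1.1]
width: 16.8
wrist 9725 [0, 0, 0, 0, 11, 12, 1495, 1473, 1506, 1505, 107, 0, 2375, 986, 255, 0, 0, 0, 0, 0, 0, 0, 0, 0] [-36.1  10.1]
  shaft z slope [0.007 2.92 ]
scene 684 [0, 0, 0, 1, 1, 2, 122, 93, 82, 69, 8, 0, 79, 60, 73, 73, 21, 0, 0, 0, 0, 0, 0, 0] [-38.1  10. ]
  shaft z slope [0.008 2.233]
side 263 [0, 0, 0, 0, 0, 0, 6, 17, 17, 30, 37, 0, 8, 15, 22, 28, 82, 1, 0, 0, 0, 0, 0, 0] [-41.3   8.8]
  shaft z slope [-0.017  4.23 ]
t 13.55 ee [ 476.7 -159.4  159.3] w 17.0 F [ 0.4 -0.  -1. ] q [-0.48  0.37  1.69  0.    1.08 -0.66]
M cols x,y,z [[0.181, -0.984, -0.0], [0.0, 0.0, -1.0], [0.984, 0.181, 0.0]]
shift cm [ 1.08 -0.07 -0.66] turn 0.0
```

```bash
python3 -m jog '[[1,0.4,0,-0.3,0],[1,0.5,0,-0.3,0],[1,0.2,0.5,-0.05,0],[1,0,1,0,0],[1,0,1,0,0]]' && python3 -m jog '[[1,0,1,0,0],[1,0,0.5,0,0],[1,0,0,0,0],[1,0,0,0,0]]' && python3 -c "
from h import *
plan([472.1,-171.2,66],10.4)"
```

```text
time: 14.05
ee_pos: [472.1, -171.9, 133.3]
tool_rot: [0.543, -0.543, 0.453, -0.453]
wrist_force: [0.0, 0.2, -1.5]
width: 16.7
time: 14.45
ee_pos: [472.4, -171.9, 119.2]
tool_rot: [0.543, -0.543, 0.453, -0.453]
wrist_force: [-0.4, -0.1, -1.1]
width: 16.9
t 14.45 ee [ 472.4 -171.9  119.2] w 16.9 F [-0.4 -0.1 -1.1] q [-0.5   0.42  1.74  0.    0.98 -0.68]
M cols x,y,z [[0.18, -0.984, -0.0], [-0.0, 0.0, -1.0], [0.984, 0.18, 0.0]]
shift cm [-0.07  5.32 -0.02] turn -0.0
```

```bash
python3 -m jog '[[1,0,1,0,0],[1,0,1,0,0],[1,0,1,0,0],[1,0,0.8,0,0],[1,0,0.6,0,0]]' && python3 -m jog '[[1,0,0.3,0,0],[1,0,0.2,0,0],[1,0,0.2,0,0],[1,0,0.1,0,0],[1,0,0,0,0]]' && python3 r.py
python3 - <<'E'
from h import *
a=load('scene')['pixels'][220:320,210:343,::-1]; b=load('wrist')['pixels'][:,:,::-1]
cv2.imwrite('pics/p1.png',np.hstack([cv2.resize(a,(400,300),interpolation=2),cv2.resize(b,(400,300),interpolation=2)]))
E
```

```text
time: 14.95
ee_pos: [471.9, -171.7, 74.2]
tool_rot: [-0.543, 0.543, -0.453, 0.452]
wrist_force: [-0.1, -0.7, -0.3]
width: 16.9
time: 15.45
ee_pos: [472.3, -171.9, 67.4]
tool_rot: [0.543, -0.543, 0.453, -0.453]
wrist_force: [0.5, 0.0, -1.2]
width: 16.9
wrist 9832 [0, 16, 29, 0, 18, 18, 1499, 1473, 1492, 1517, 113, 0, 2408, 1001, 248, 0, 0, 0, 0, 0, 0, 0, 0, 0] [-36.2  10. ]
  shaft z slope [0.006 2.973]
scene 595 [0, 0, 0, 0, 0, 0, 104, 83, 73, 53, 4, 0, 69, 71, 68, 57, 13, 0, 0, 0, 0, 0, 0, 0] [-38.4  10.2]
  shaft z slope [-0.008  3.05 ]
side 235 [0, 0, 2, 0, 0, 1, 7, 15, 17, 27, 33, 2, 2, 20, 19, 22, 61, 2, 0, 0, 0, 0, 3, 0] [-40.7   9.1]
  shaft z slope [-0.021  1.305]
t 15.6 ee [ 472.4 -172.    67.5] w 16.8 F [-0.5 -0.7 -1.3] q [-0.5   0.5   1.79  0.    0.85 -0.68]
M cols x,y,z [[0.18, -0.984, 0.0], [0.0, -0.0, -1.0], [0.984, 0.18, 0.0]]
shift cm [-0.08 -9.25 -0.01] turn -0.001
```

View pics/p1.png

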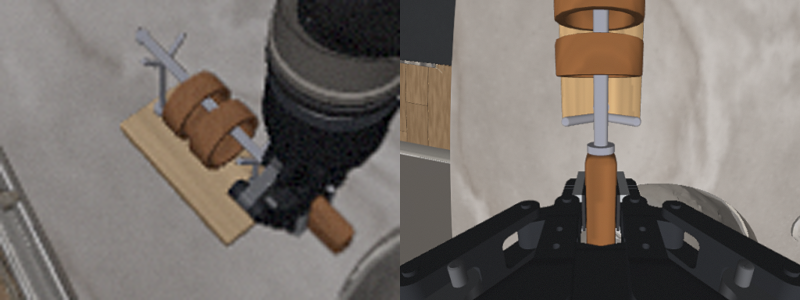

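The skewer lies in both Vs with both rings between the forks. The last 1–2 mm go down until there is contact, then I release.

```bash
python3 -m jog '[[1,0,0.1,0,0],[1,0,0.08,0,0],[1,0,0,0,0],[1,0,0,0,0]]' && python3 -c "
from h import *
plan([472.1,-171.2,66],10.4)"
```

```text
time: 16.0
ee_pos: [472.6, -172.0, 66.0]
tool_rot: [0.543, -0.543, 0.452, -0.453]
wrist_force: [0.4, 0.7, 4.9]
width: 16.8
t 16.0 ee [ 472.6 -172.    66. ] w 16.8 F [0.4 0.7 4.9] q [-0.5   0.5   1.79  0.    0.84 -0.68]
M cols x,y,z [[0.18, -0.984, 0.0], [0.001, -0.0, -1.0], [0.984, 0.18, 0.001]]
shift cm [-0.09 -0.   -0.03] turn -0.001
```

```bash
python3 -m jog '[[1.7,0,0,0,0],[1.9,0,0,0,0],[2.2,0,0,0,0],[2.6,0,0,0,0],[3.2,0,0,0,0]]' 20 && python3 -m jog '[[4,0,0,0,0],[5,0,0,0,0],[5,0,0,0,0],[5,0,-0.5,0,0],[5,0,-1,0,0]]' && python3 -m jog '[[5,0,-2,0,0],[5,0,-3,0,0],[5,0,-4,0,0],[5,0,-4,0,0],[5,0,0,0,0]]' && python3 -m jog '[[5,4,0,0,0],[5,4,0,0,0],[5,0,0,0,0],[5,0,0,0,0],[5,0,0,0,0]]'
cat > f.py <<'E'
from h import *
o=np.array([471.5,-171.5,85]); a=np.radians(100.4); d=np.array([np.cos(a),np.sin(a),0]); l=np.array([np.sin(a),-np.cos(a),0])
for n in('wrist','scene','side'):
    c=get(n); W=cloud(c)-o; hsv=cv2.cvtColor(c['pixels'],cv2.COLOR_RGB2HSV); h,sa=hsv[...,0].astype(int),hsv[...,1].astype(int)
    y=W@d;x=W@l;z=W[...,2]; m=(h>4)&(h<25)&(sa>60)&(abs(x)<40)&(z>-60)&(z<30)&(y>-60)&(y<190)
    print(n,np.histogram(y[m],np.arange(-50,161,5))[0].tolist(),np.percentile(z[m&(y>60)],[1,99]).round(1))
    k=(y>55)&(y<190)&(abs(x)<7)&(z>-2)&(z<12)&(sa<60)
    if k.any(): print('  z',np.polyfit(y[k],z[k],1).round(3),'x',np.polyfit(y[k],x[k],1).round(3),'tip',y[k].max().round(1))
A=[load(n)['pixels'][:,:,::-1] for n in('wrist','scene')]
cv2.imwrite('pics/f.png',np.hstack([cv2.resize(A[0],(400,300)),cv2.resize(A[1][220:320,220:353],(400,300),interpolation=2)]))
E
python3 f.py
```

```text
time: 16.5
ee_pos: [472.1, -171.8, 65.3]
tool_rot: [-0.543, 0.543, -0.453, 0.453]
wrist_force: [-0.4, -0.4, 0.6]
width: 32.0
time: 17.0
ee_pos: [471.9, -171.7, 80.5]
tool_rot: [-0.543, 0.543, -0.453, 0.452]
wrist_force: [0.5, 0.9, -0.2]
width: 50.1
time: 17.5
ee_pos: [474.8, -173.2, 216.9]
tool_rot: [0.544, -0.542, 0.449, -0.457]
wrist_force: [0.6, 0.9, -0.7]
width: 49.9
time: 18.0
ee_pos: [486.3, -249.7, 210.4]
tool_rot: [0.543, -0.543, 0.453, -0.452]
wrist_force: [-0.2, -0.4, 0.4]
width: 49.8
wrist [0, 0, 81, 98, 113, 113, 114, 117, 119, 120, 118, 120, 122, 125, 124, 51, 5, 0, 5, 3, 0, 0, 0, 83, 696, 249, 35, 0, 0, 0, 0, 0, 0, 0, 0, 0, 0, 0, 0, 0, 0, 0] [-36.5  10.1]
  z [0.013 3.2  ] x [ 0.015 -0.029] tip 70.5
scene [0, 2, 29, 27, 28, 25, 29, 25, 28, 26, 24, 28, 25, 26, 24, 7, 0, 0, 0, 1, 0, 0, 2, 2, 113, 81, 70, 50, 3, 0, 75, 72, 64, 57, 13, 0, 0, 0, 0, 0, 0, 0] [-38.9  10.6]
  z [0.003 2.723] x [ 1.000e-03 -1.397e+00] tip 179.0
side [0, 0, 1, 1, 4, 7, 2, 4, 6, 4, 6, 4, 4, 3, 7, 5, 0, 0, 0, 0, 0, 1, 0, 0, 12, 12, 19, 28, 31, 1, 6, 22, 16, 24, 53, 1, 0, 0, 0, 0, 3, 0] [-39.9   9.4]
  z [-3.000e-03  3.005e+00] x [-0.007  2.582] tip 183.2
```

View pics/f.png

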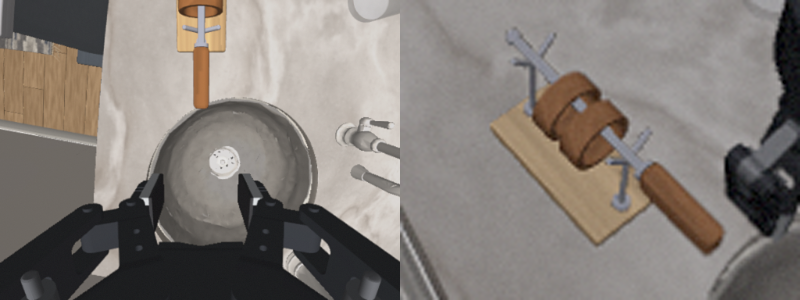

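The skewer lies level in both forks with both rings hanging between them, and the gripper is clear. I hand in.

```bash
python3 -c "
from h import *
ctrl.job_done(); print(ctrl.sense()['time'])"
```

```text
the job is handed in; nothing more can be done
the job is handed in; nothing more can be done
```

The skewer is back in both forks of its rest with the two round rings hanging on it between the forks. I handed the job in at about 18 s of the 58 s allowed.

I gripped it by the handle, threaded it through both rings, lifted them off together and carried them back.

- **Skewer:** in the last check it lay level, to within about 0.01 in slope. Its tip was at 179–183 mm from the original grip point, so it is home to within a few mm.
- **Rings:** they sit at about 70–91 mm and 100–122 mm along the shaft; the forks are at 45 and 150 mm. No ring shifted during the carry.
- **Forces:** the highest wrist force I read was about 5 N. The gripper was well clear of everything at hand-in.
- **Disagreement:** the scene and side cameras differ by about 3–4 mm sideways. I corrected for this using the held shaft when threading. No check failed.

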